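# Shut off the red-handled gas valve behind its sliding cover

### The job

Shut the gas off at the valve box on the worktop: with the fingertips push the box's sliding cover to the left as far as it goes, so that both valve handles under it lie open to view, then push the red handle a quarter turn clockwise to its stop, so that it lies across its pipe. Only push: do not lift the cover out of its guides and do not pinch the cover's pull or the red handle between the fingers. Leave the blue handle and everything standing round the box as they are, and leave the cover open.

Things in the scene. Friction and masses are not known exactly. Their poses are not given: they have to be found in the camera images.
- valve_box: fixed grey metal box, 150 (x) x 454 (y) x 72 mm high. Origin: centre of its underside, on the worktop; x points away from the robot, y to the left along the box. The 14 mm thick long walls are 64 mm high inside, where they carry the cover, between 72 mm high guide lips; the end walls stop the cover. Right half: valve bay, left half: parking deck.
- valve_bay (a point): centre of the open-topped valve bay's floor, 6 mm over the worktop; the bay measures 122 (x) x 221 (y) mm inside, ends at the box's right end wall, holds both valves and is hidden by the cover at the start
- parking_deck (a point): centre of the bare dark steel deck, 58 mm high, on the left half of the box, over which the cover parks
- cover: loose aluminium plate, 134 (x) x 218 (y) x 5 mm, 0.25 to 0.5 kg, lying in the guides with 2 mm play each side, a black upstanding pull on its centre. Origin: centre of its underside, 64 mm over the worktop; axes as the box's. In the box's frame its y is -112 to -95 mm at the start, +112 mm at the left stop; it slides with 1 to 6 N of friction.
- pull_face (a point): centre of the right-hand face of the cover's pull, the face to push, 80 mm over the worktop, 7 mm right of the cover's origin. The pull is a bar 60 mm long in x, 14 mm thick in y, standing from 5 to 27 mm above the cover's origin.
- red_valve: fixed brass quarter-turn valve with the red handle, in the bay, its pipe running front to back. Axes as the box's. Origin: on the handle's vertical axis, 6 mm over the worktop; in the box's frame at x = 28 mm, y = -163 or -65 mm (red and blue change places). All the brass beside the handle lies below 38 mm over the worktop.
- blue_valve: the same valve with the blue handle, in the other of the two places. Not to be touched.
- red_lever (a joint): angle of the red handle, rad: 0 = open, pointing to the robot (-x of the box); 1.571 = shut, at its stop, pointing left (+y). Grows clockwise from above, starts at 0 to 0.15, stays where it is left, 0.06 N m friction. A bar 14 mm wide reaching 60 mm from its axis, underside 42, top 54 mm over the worktop; hub of 10 mm radius.
- microscope: fixed white stereo microscope, about 0.4 m tall, on the worktop right of the box; origin on the worktop under it. It takes up about 0.2 m to its front and back and 0.1 m to its left, and stands between the arm's start and the box: keep clear of it on the way in.
- blue_lever (a joint): angle of the blue handle, same shape, sense and start; leave it.
- red_tip (a point): end of the red handle, 60 mm from its axis, 48 mm over the worktop
- blue_tip (a point): end of the blue handle, 60 mm from its axis, 48 mm over the worktop
- amber_bottle: amber glass bottle with pale screw cap, 42 dia x 95 mm, behind the box; a bystander, origin at the centre of its underside
- small_flask: conical glass flask, 51 dia x 84 mm, behind the box; a bystander, origin at the centre of its underside
- screwdriver: yellow-handled screwdriver lying in front of the box, 22 x 134 x 21 mm; a bystander, origin at the middle of its length on the worktop
- red_stopper: red rubber stopper, 27 dia x 24 mm, in front of the box; a bystander, origin at the centre of its underside
- brass_weight: brass weight with a knob, 26 dia x 36 mm, left of the box; a bystander, origin at the centre of its underside

How it is judged:
By the outcome, as a careful person would: the job done as asked, in the order asked, and still so for the second after the job is handed in, with the robot touching nothing.
It also fails if it takes over 58 s, if anything falls off the work surface, if the arm or the gripper's body presses on something with over 40 N, if the wrist force passes 120 N, or if a joint passes its speed limit or range.

### The arm

A 6-joint arm with a two-finger parallel gripper is mounted at the origin on a cart in front of the work surface, level with it; the furniture and walls round the work are solid. World frame = base frame: x ahead of the robot, y to its left, z up, the work surface at z = 0. Lengths are in mm, angles in rad, forces in N, time in s.
With the tool pointing down it reaches from about 350 to 775 mm from the base axis. Payload 7.3 kg.
Tool frame: the origin (TCP) lies midway between the tips of the shut fingers; the grasp point (between the pads) lies 19 mm behind it; z points along the fingers, y is the line along which they close (so a half turn about z gives the same grasp; the last joint's range is limited). The gripper opens to 92 mm and grips with 3 to 60 N. Pads are 19 mm wide; open, the fingers measure 130 mm over their backs; the gripper's body (75 mm by 190 mm) begins 47 mm behind the grasp point.
Start: joints at [1.028, 0.342, 1.524, -0, 1.275, -0.146], TCP at [202.884, 484.235, 226.741] pointing down, gripper open.
Joint ranges: [-2.53, 2.53], [-0.77, 2.02], [0.04, 2.7], [-1, 4.14], [0.28, 2.66], [-3.11, 3.11]. Speed limits (rad/s): [2.57, 2.57, 3.14, 3.14, 3.14, 3.14].

### API

Orientations are given as [roll, pitch, yaw] about the fixed x, y, z axes, in that order (R = Rz(yaw) Ry(pitch) Rx(roll)).
In Python, from plant import monitor, optics, workorder gives the robot as it stands. The module is installed in compiled form; this text tells all that it offers.
- The arm moves only by the tool servo_tool, never from a script. Its arguments are lists of equal length, an entry for each row: "linear": the shift along the tool's x, y, z as a fraction of full scale, a list of three; "spin": the turn about the tool's z as a fraction of full scale. In form: {"linear": [[dx, dy, dz], ...], "spin": [spin, ...]}. A call has exactly 8 rows; each row shifts and turns the commanded pose from where the row before left it, along the tool's axes as they then stand; what a row does not reach is not made up. Full scale, the value 1, is 200 mm for a shift and 90 degrees for a turn. A row lasts 1/8 s, in which the tool goes at most 62.5 mm and 10.7 degrees, less where a joint would pass 70% of its speed; a pose out of reach is approached as far as the arm can. A call with a number of a shift or a turn outside -1 to 1 is refused whole. A call with a gripper value outside its range is refused whole. "hand" is the opening, from -1 (shut) to 1 (fully open), set as the call begins (left out, the last holds). The fingers move at their own pace and stop on an object; the grip force is fixed at half the most. Time passes only in rows, so rows that do not move let the fingers close, or fill a call up. It gives the time, the measured TCP pose, the force, the opening and the grip force at its end, in the units of the state.
- monitor.get_obs(): the state, without advancing time (a new reading comes with each control period).
- optics.capture(name): name is "scene" or "top" or "wrist"; returns a dict with "frame" (420x560x3 uint8, blue, green, red), "K" (3x3 intrinsics, pixels), "D" ([k1, k2, p1, p2, k3] as OpenCV has them; the pictures are not rectified), "world_to_cam" (4x4, takes a point from world to camera coordinates). Camera axes: x right, y down, z forward; pixel columns grow to the right and rows downward; lengths in mm; the calibration is good to about 2 mm. A picture is of the moment at which its call begins. There is no depth.
- workorder.close_job(): hands the job in; it is judged then, once.
The state is a dict: "time": time; "joint_positions": joint angles; "dq": joint speeds; "tau": joint torques, N m; "tool_pos": TCP position; "tcp_rot": TCP orientation; "contact_force": force on the tool from outside, world axes, zero at the start; "moment": the same for the moment, N m; "grip_width": finger opening in mm; "finger_force": force on a finger pad.
Only numpy, scipy, OpenCV 4.12 (cv2) and the standard library are available. Lean on these libraries where they do the work, as an engineer would, in place of code of your own. Each camera call takes 0.05 s, during which the arm holds its last target. There are 200 camera calls.

## Working session

There is one attempt and no reset: what is moved stays moved. The work goes in short steps, Python scripts to look and compute and a tool call to move; the robot and the scene stay as the last step left them, time stands still between calls to the robot, and variables do not carry over. Pictures are saved under pics/ and viewed, at most 10 in all, crops included, and the job is handed in when it is done.

Besides the shell and the picture viewer there is one more tool, called after "Request:" as name(argument=value, ...) on one line, values as JSON. servo_tool: Moves the arm, as the interface text tells. Shift numbers are shares of 200 mm and turn numbers shares of 90 degrees, none past 1 either way. Its arguments: {"type":"object","properties":{"linear":{"type":"array","items":{"type":"array","items":{"type":"number","minimum":-1,"maximum":1}}},"spin":{"type":"array","items":{"type":"number","minimum":-1,"maximum":1}},"hand":{"type":"number"}},"required":["linear","spin"]}

```bash
mkdir -p pics; python3 - <<'E'
from plant import monitor, optics, workorder
import cv2, pickle, numpy as np
print(monitor.get_obs())
for n in ("scene","top"):
    c=optics.capture(n); cv2.imwrite(f"pics/{n}0.png",c["frame"]); pickle.dump(c,open(f"{n}0.pkl","wb")); print(c["K"].tolist(),c["D"],np.round(c["world_to_cam"],3).tolist())
E
```

```text
{'time': 0.0, 'joint_positions': array([ 1.02797111e+00,  3.42731171e-01,  1.52501220e+00, -8.71890387e-06,
        1.27538763e+00, -1.45977527e-01]), 'dq': array([-7.89033865e-04, -6.43797162e-06, -5.86031167e-05,  6.12184342e-04,
        1.34110671e-03, -2.57091940e-04]), 'tau': array([ 2.70572364e-04, -4.31245279e+01, -2.44220781e+01,  7.16474955e-02,
        5.59645495e-02, -1.53433466e-04]), 'tool_pos': array([202.68036468, 483.86312824, 226.04225749]), 'tcp_rot': array([-3.14006946e+00, -2.15518655e-04,  2.74474734e+00]), 'contact_force': array([ 0.10544718, -0.38455714, -0.52812634]), 'moment': array([ 0.03088584, -0.0031613 , -0.00250498]), 'finger_force': 0.0, 'grip_width': 91.44920231787376}
[[406.6547275749484, 0.0, 276.71136121654996], [0.0, 406.6547275749484, 215.89272185831337], [0.0, 0.0, 1.0]] [-0.11644026  0.          0.          0.          0.        ] [[0.472, -0.882, -0.004, -156.642], [-0.686, -0.364, -0.63, 469.431], [0.554, 0.3, -0.776, 791.746], [0.0, 0.0, 0.0, 1.0]]
[[514.8529018033694, 0.0, 282.17320797858645], [0.0, 514.8529018033694, 212.84853589593865], [0.0, 0.0, 1.0]] [-0.09903336  0.          0.          0.          0.        ] [[-0.041, -0.999, -0.004, 141.406], [-0.976, 0.041, -0.213, 564.499], [0.213, -0.004, -0.977, 1291.643], [0.0, 0.0, 0.0, 1.0]]
```

View pics/scene0.png

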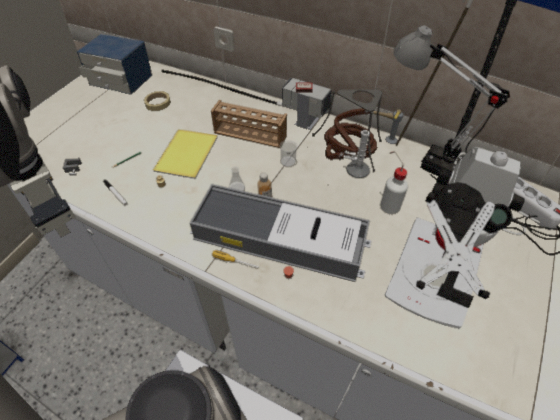

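View pics/top0.png

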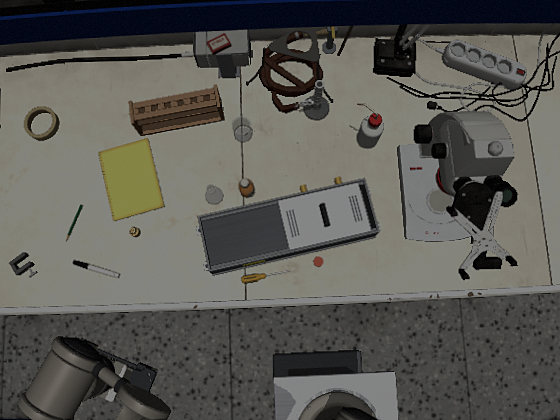

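Scene: grey box from about (195,190) to (368,270), white cover on its right half, pull at (316,228). In the top view the box corners are about (199,216), (366,180), (380,232) and (210,272), with the pull at (324,215). The microscope is well to the right at (460,190), and the arm is at the lower left.

```bash
cat > h.py <<'E'
import cv2, pickle, numpy as np
from plant import monitor, optics, workorder
def snap(n,tag):
    c=optics.capture(n); pickle.dump(c,open(f"{n}{tag}.pkl","wb")); return c
def load(n,tag): return pickle.load(open(f"{n}{tag}.pkl","rb"))
def ray(c,uv):
    p=cv2.undistortPoints(np.float64(uv).reshape(-1,1,2),c["K"],c["D"]).reshape(-1,2)
    T=np.linalg.inv(c["world_to_cam"]); d=np.c_[p,np.ones(len(p))]@T[:3,:3].T
    return T[:3,3],d
def onz(c,uv,z):
    o,d=ray(c,uv); return o+d*((z-o[2])/d[:,2])[:,None]
def proj(c,P):
    W=c["world_to_cam"]; r=cv2.Rodrigues(W[:3,:3])[0]
    return cv2.projectPoints(np.float64(P).reshape(-1,1,3),r,W[:3,3],c["K"],c["D"])[0].reshape(-1,2)
def crop(c,x,y,w,h,s,f): cv2.imwrite(f,cv2.resize(c["frame"][y:y+h,x:x+w],None,fx=s,fy=s,interpolation=cv2.INTER_CUBIC))
E
python3 - <<'E'
from h import *
t=load("top",0); s=load("scene",0)
crop(t,190,170,200,110,4,"pics/tc.png")
print(onz(t,[(199,216),(366,180),(380,232),(210,272)],72).round(1))
print(onz(s,[(206,189),(368,228),(362,270),(194,236)],72).round(1))
# white cover & dark pull
for n,c in (("top",t),("scene",s)):
    g=cv2.cvtColor(c["frame"],cv2.COLOR_BGR2HSV)
    x0,y0,x1,y1=(270,175,375,260) if n=="top" else (265,200,368,268)
    m=((g[...,2]>150)&(g[...,1]<40)).astype(np.uint8); mm=np.zeros_like(m); mm[y0:y1,x0:x1]=m[y0:y1,x0:x1]
    mm=cv2.morphologyEx(mm,cv2.MORPH_CLOSE,np.ones((3,3)))
    k=sorted(cv2.findContours(mm,0,2)[0],key=cv2.contourArea)[-1]
    print(n,cv2.minAreaRect(k),g[215,300] if n=="top" else g[225,290])
    b=cv2.boxPoints(cv2.minAreaRect(k)); print(onz(c,b,69).round(1))
E
```

```text
[[ 568.2  335.2   72. ]
 [ 647.2 -107.7   72. ]
 [ 506.1 -133.4   72. ]
 [ 420.9  308.2   72. ]]
[[ 547.7  341.3   72. ]
 [ 630.7 -110.    72. ]
 [ 503.4 -141.6   72. ]
 [ 397.   275.3   72. ]]Traceback (most recent call last):
  File "<stdin>", line 12, in <module>
IndexError: list index out of range
```

View pics/tc.png

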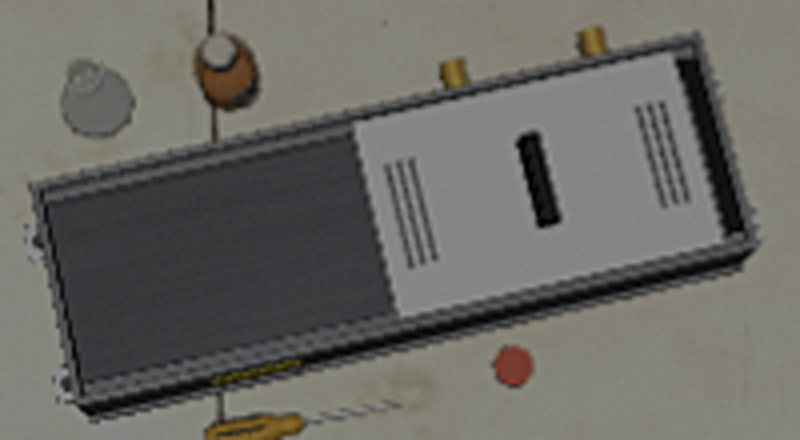

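The crop shows the box rim corners at (32,186), (698,35), (757,240) and (80,402). The cover corners are at (355,122), (675,55), (722,238) and (398,316). The pull runs from (528,134) to (549,225), and a dark strip of bay shows at the right end.

```bash
python3 - <<'E'
from h import *
t=load("top",0); s=load("scene",0)
f=lambda P:(np.float64(P)+.5)/4-.5+[190,170]
W=onz(t,f([(32,186),(698,35),(757,240),(80,402)]),72)[:,:2]
M=np.float64([(75,227),(75,-227),(-75,-227),(-75,227)])
A=M-M.mean(0);B=W-W.mean(0);U,S,V=np.linalg.svd(A.T@B);R=(U@V).T
o=W.mean(0)-R@M.mean(0); print("box",o,"yaw",np.degrees(np.arctan2(R[1,0],R[0,0])),"res",(W-(M@R.T+o)).round(1).tolist())
np.savez("box.npz",o=o,R=R)
inb=lambda P:((P[:,:2]-o)@R).round(1)
print("cover",inb(onz(t,f([(355,122),(675,55),(722,238),(398,316)]),69)).tolist())
print("pull top",inb(onz(t,f([(517,137),(540,131),(560,222),(538,228)]),91)).tolist())
print("cam",np.linalg.inv(t["world_to_cam"])[:3,3],np.linalg.inv(s["world_to_cam"])[:3,3])
P=np.c_[M@R.T+o,np.full(4,72)]; print("scene proj of corners",proj(s,P).round(1).tolist())
# stuff: stoppers etc on top
print("stopper,bottle cap,screwdriver L", onz(t,f([(513,366)]),24),onz(t,f([(218,48)]),95),onz(t,f([(205,435)]),10))
E
python3 - <<'E'
from h import *
crop(load("scene",0),185,180,190,110,4,"pics/sc.png")
E
```

```text
box [539.52224873 103.47900125] yaw 11.001199218078899 res [[-1.8, -1.8], [-4.6, 2.0], [3.2, 2.7], [3.1, -2.9]]
cover [[66.5, 10.4], [61.8, -206.3], [-64.3, -203.8], [-65.0, 13.0]]
pull top [[27.3, -87.9], [27.7, -103.3], [-33.2, -100.9], [-33.7, -86.3]]
cam [ 281.56745796  123.86996921 1382.88587686] [ -42.77605192 -205.00658365  909.89395845]
scene proj of corners [[210.6, 184.0], [369.6, 220.5], [359.8, 266.9], [188.3, 223.7]]
stopper,bottle cap,screwdriver L [[443.18746581  28.49771692  24.        ]] [[649.62069888 213.31442004  95.        ]] [[407.27184049 234.77147518  10.        ]]
```

View pics/sc.png

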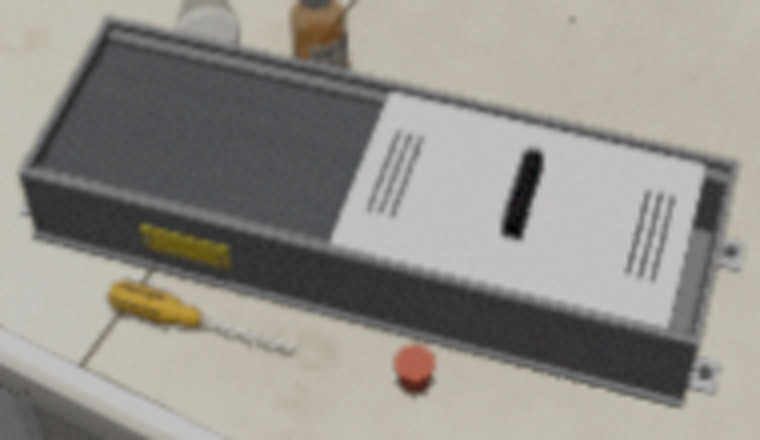

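Both views agree to within about 2 px: box at (540,103), yaw 11°, cover y ≈ -96. First I turn the tool so its axes line up with the box (56.3° about tool z) and shut the fingers.

Request:
servo_tool(linear=[[0, 0, 0], [0, 0, 0], [0, 0, 0], [0, 0, 0], [0, 0, 0], [0, 0, 0], [0, 0, 0], [0, 0, 0]], spin=[0.08, 0.08, 0.08, 0.08, 0.08, 0.08, 0.08, 0.066], hand=-1)

```text
time: 1.1
tool_pos: [202.7, 484.0, 226.3]
tcp_rot: [-3.141, 0.001, 1.758]
contact_force: [-0.6, -0.5, 0.1]
grip_width: 16.2
finger_force: 0.0
```

```bash
cat >> h.py <<'E'
def st():
    o=monitor.get_obs(); b=np.load("box.npz"); p=np.array(o["tool_pos"])
    print("t",round(o["time"],2),"tcp",p.round(1),"box",((p[:2]-b["o"])@b["R"]).round(1),"rpy",np.degrees(o["tcp_rot"]).round(1),"F",np.round(o["contact_force"],1),"w",round(o["grip_width"],1)); return o
E
python3 - <<'E'
from h import *
st()
print(onz(load("top",0),[(398,150),(403,240)],0))
E
```

```text
t 1.1 tcp [202.7 484.  226.3] box [-258.   437.8] rpy [-180.     0.   100.7] F [-0.6 -0.5  0.1] w 16.2
[[ 751.96722295 -218.71066757    0.        ]
 [ 493.53311527 -209.00241228    0.        ]]
```

Request:
servo_tool(linear=[[-0.18, 0.08, 0], [-0.18, 0.08, 0], [-0.18, 0.08, 0], [-0.18, 0.08, 0], [-0.18, 0.08, 0], [-0.18, 0.08, 0], [-0.18, 0.08, 0], [-0.18, 0.08, 0]], spin=[0, 0, 0, 0, 0, 0, 0, 0])

```text
time: 2.1
tool_pos: [383.6, 224.5, 226.5]
tcp_rot: [-3.141, -0.0, 1.761]
contact_force: [0.3, 1.1, 0.3]
grip_width: 0.0
finger_force: 0.0
```

Request:
servo_tool(linear=[[-0.18, 0.08, 0], [-0.18, 0.08, 0], [-0.18, 0.08, 0], [-0.18, 0.08, 0], [-0.18, 0.08, 0], [-0.18, 0.08, 0], [-0.17, 0.08, 0], [0, 0, 0]], spin=[0, 0, 0, 0, 0, 0, 0, 0])

```text
time: 3.1
tool_pos: [541.3, -0.5, 225.9]
tcp_rot: [-3.141, -0.0, 1.759]
contact_force: [-0.4, 0.6, 0.1]
grip_width: 0.4
finger_force: 0.0
```

```bash
python3 -c "
from h import *
st()
c=snap('wrist',1); cv2.imwrite('pics/w1.png',c['frame'])"
```

```text
t 3.1 tcp [ 5.413e+02 -5.000e-01  2.259e+02] box [ -18.1 -102.4] rpy [-179.9   -0.   100.8] F [-0.4  0.6  0.1] w 0.4
```

View pics/w1.png

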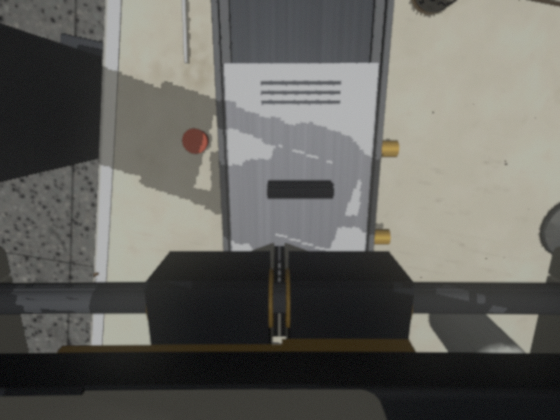

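The wrist view shows the pull at (268–333, 181–198), the cover's left edge on row 64 (columns 224–377), the fingertips at (280,280) and the stopper at (195,140). I'll check these against the box frame.

```bash
python3 -c "
from h import *
c=load('wrist',1);b=np.load('box.npz');o,R=b['o'],b['R']
g=lambda uv,z:((onz(c,uv,z)[:,:2]-o)@R).round(1).tolist()
print('pull',g([(268,181),(333,181),(333,198),(268,198)],91))
print('cover L',g([(224,64),(377,63)],69))
print('lips outer',g([(216,64),(388,64),(222,240),(377,240)],72))
st()"
```

```text
pull [[-26.7, -85.3], [30.3, -85.6], [30.9, -100.9], [-26.9, -100.6]]
cover L [[-63.8, 12.3], [67.3, 12.4]]
lips outer [[-70.1, 11.9], [75.8, 11.2], [-73.1, -147.5], [78.7, -148.1]]
t 3.15 tcp [540.4   0.8 225.9] box [ -18.8 -100.9] rpy [-179.9   -0.   100.8] F [ 0.1 -0.1  0.1] w 0.4
```

Request:
servo_tool(linear=[[-0.08, 0.05, 0], [-0.08, 0.04, 0], [0, 0, 0], [0, 0, 0.2], [0, 0, 0.2], [0, 0, 0.2], [0, 0, 0.1], [0, 0, 0.04]], spin=[0, 0, 0, 0, 0, 0, 0, 0])

```text
time: 4.15
tool_pos: [563.4, -26.1, 77.5]
tcp_rot: [-3.139, -0.001, 1.762]
contact_force: [0.0, -0.3, 0.2]
grip_width: 0.2
finger_force: 0.0
```

```bash
python3 -c "
from h import *
st()"
```

```text
t 4.15 tcp [563.4 -26.1  77.5] box [  -1.2 -131.8] rpy [-1.799e+02 -1.000e-01  1.009e+02] F [ 0.  -0.3  0.2] w 0.2
```

Request:
servo_tool(linear=[[0.05, 0, 0], [0.04, 0, 0], [0.03, 0, 0], [0.05, 0, 0], [0.07, 0, 0], [0.07, 0, 0], [0.07, 0, 0], [0.07, 0, 0]], spin=[0, 0, 0, 0, 0, 0, 0, 0])

```text
time: 5.15
tool_pos: [548.0, 62.0, 79.7]
tcp_rot: [3.139, 0.001, 1.762]
contact_force: [1.3, -6.0, 4.6]
grip_width: 0.4
finger_force: 2.8
```

Request:
servo_tool(linear=[[0.07, 0, 0], [0.07, 0, 0], [0.07, 0, 0], [0.07, 0, 0], [0.07, 0, 0], [0.07, 0, 0], [0.07, 0, 0], [0.05, 0, 0]], spin=[0, 0, 0, 0, 0, 0, 0, 0])

```text
time: 6.15
tool_pos: [527.2, 168.1, 79.7]
tcp_rot: [3.14, 0.001, 1.762]
contact_force: [1.8, -5.9, 5.7]
grip_width: 0.3
finger_force: 3.2
```

```bash
python3 -c "
from h import *
st()"
```

```text
t 6.15 tcp [527.2 168.1  79.7] box [ 0.2 65.8] rpy [1.799e+02 1.000e-01 1.010e+02] F [ 1.8 -5.9  5.7] w 0.3
```

Request:
servo_tool(linear=[[0.04, 0, 0], [0.04, 0, 0], [0.03, 0, 0], [0.015, 0, 0], [0.01, 0, 0], [0.01, 0, 0], [0.005, 0, 0], [0, 0, 0]], spin=[0, 0, 0, 0, 0, 0, 0, 0])

```text
time: 7.15
tool_pos: [521.7, 195.9, 79.6]
tcp_rot: [3.14, 0.003, 1.762]
contact_force: [1.6, -11.1, 6.1]
grip_width: 0.5
finger_force: 5.5
```

```bash
python3 -c "
from h import *
st()
c=snap('top',2); crop(c,180,160,210,120,3.8,'pics/t2.png')"
```

```text
t 7.15 tcp [521.7 195.9  79.6] box [ 0.1 94.2] rpy [179.9   0.2 101. ] F [  1.6 -11.1   6.1] w 0.5
```

View pics/t2.png

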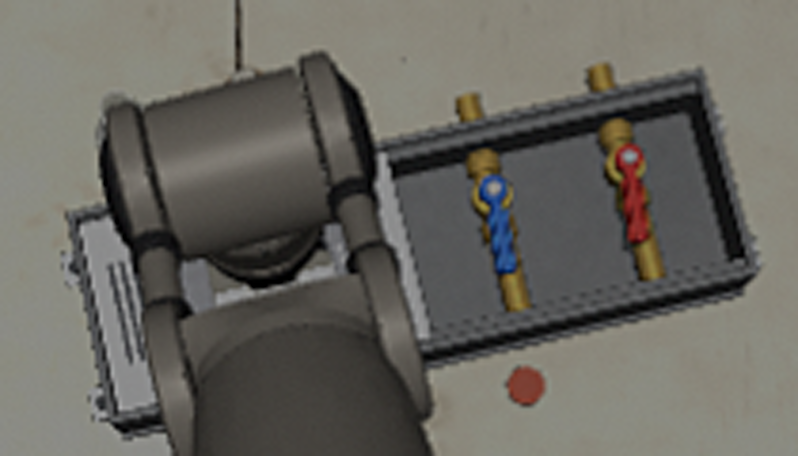

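The cover is over the deck, its left edge near (75,215). Both handles are open to view: blue with its hub at (493,188), red with its hub at (628,157), pointing to (638,240). The force rose to 11 N, so I'll nudge a little further to confirm the stop.

Request:
servo_tool(linear=[[0.01, 0, 0], [0.01, 0, 0], [0, 0, 0], [0, 0, 0], [0, 0, 0], [0, 0, 0], [0, 0, 0], [0, 0, 0]], spin=[0, 0, 0, 0, 0, 0, 0, 0])

```text
time: 8.2
tool_pos: [520.7, 196.5, 79.6]
tcp_rot: [-3.14, 0.008, 1.762]
contact_force: [0.7, -24.6, 8.6]
grip_width: 0.3
finger_force: 12.6
```

```bash
python3 -c "
from h import *
st()
c=load('top',2);b=np.load('box.npz');o,R=b['o'],b['R']
f=lambda P:(np.float64(P)+.5)/3.8-.5+[180,160]
g=lambda uv,z:((onz(c,f(uv),z)[:,:2]-o)@R).round(1).tolist()
print('red hub,tip',g([(628,157),(638,242)],54),'blue',g([(493,188),(507,272)],54),'cover R edge',g([(382,165),(428,335)],69))"
```

```text
t 8.2 tcp [520.7 196.5  79.6] box [-0.7 94.9] rpy [-179.9    0.4  101. ] F [  0.7 -24.6   8.6] w 0.3
red hub,tip [[26.9, -161.7], [-33.3, -152.9]] blue [[27.2, -64.4], [-32.7, -59.4]] cover R edge [[57.7, 7.7], [-64.7, 4.6]]
```

Stop confirmed: 25 N with no further motion. The red valve is at the right (-163), handle angle about 0.14. I back off and lift.

Request:
servo_tool(linear=[[-0.06, 0, 0], [-0.09, 0, 0], [0, 0, 0], [0, 0, -0.2], [0, 0, -0.2], [-0.2, -0.02, -0.1], [-0.25, -0.03, 0], [-0.25, -0.03, 0]], spin=[0, 0, 0, 0, 0, 0, 0, 0])

```text
time: 9.2
tool_pos: [536.8, 30.8, 179.0]
tcp_rot: [3.141, -0.0, 1.763]
contact_force: [0.8, -0.7, 0.1]
grip_width: 0.5
finger_force: 0.0
```

Request:
servo_tool(linear=[[-0.25, -0.03, 0], [-0.2, -0.03, 0], [-0.1, 0, 0], [0, 0, 0], [0, 0, 0], [0, 0, 0], [0, 0, 0], [0, 0, 0]], spin=[0, 0, 0, 0, 0, 0, 0, 0])

```text
time: 10.2
tool_pos: [545.9, -78.5, 178.8]
tcp_rot: [3.141, -0.0, 1.762]
contact_force: [-0.5, 0.5, -0.3]
grip_width: 0.2
finger_force: 0.0
```

```bash
python3 -c "
from h import *
st()
c=snap('wrist',3);cv2.imwrite('pics/w3.png',c['frame'])"
```

```text
t 10.2 tcp [545.9 -78.5 178.8] box [ -28.5 -179.8] rpy [180.  -0. 101.] F [-0.5  0.5 -0.3] w 0.2
```

View pics/w3.png

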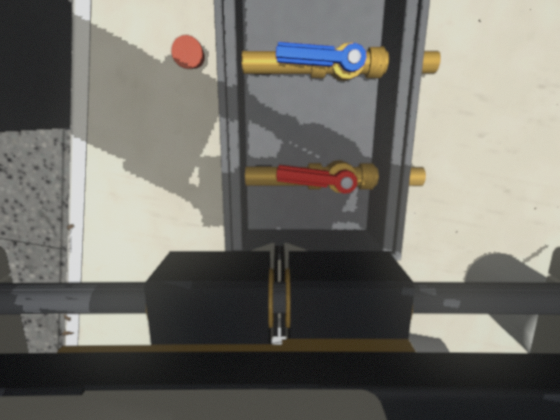

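The red hub is at (345,182), its tip at (277,174), the blue handle is well away at row 55, and the bay's right end wall begins about row 232.

```bash
python3 -c "
from h import *
c=load('wrist',3);b=np.load('box.npz');o,R=b['o'],b['R']
g=lambda uv,z:((onz(c,uv,z)[:,:2]-o)@R).round(1).tolist()
print('red',g([(345,182),(277,174)],54),'wall top',g([(390,250)],72),'wall foot',g([(300,231)],6),'blue',g([(354,56),(277,51)],54),'front wall in',g([(244,150)],64))
st()"
```

```text
red [[28.5, -161.8], [-29.0, -154.9]] wall top [[65.6, -216.1]] wall foot [[-5.6, -222.5]] blue [[30.1, -64.0], [-28.8, -60.4]] front wall in [[-55.2, -133.9]]
t 10.25 tcp [545.9 -78.6 178.8] box [ -28.5 -180. ] rpy [180.  -0. 101.] F [0.1 0.2 0.9] w 0.5
```

Request:
servo_tool(linear=[[-0.055, 0.005, 0], [0, 0, 0], [0, 0, 0.2], [0, 0, 0.2], [0, 0, 0.15], [0, 0, 0.08], [0, 0, 0.04], [0, 0, 0]], spin=[0, 0, 0, 0, 0, 0, 0, 0])

```text
time: 11.25
tool_pos: [549.2, -89.7, 45.0]
tcp_rot: [3.141, 0.0, 1.761]
contact_force: [-0.1, 0.3, 0.7]
grip_width: 0.4
finger_force: 0.0
```

```bash
python3 -c "
from h import *
st()"
```

```text
t 11.25 tcp [549.2 -89.7  45. ] box [ -27.4 -191.5] rpy [180.    0.  100.9] F [-0.1  0.3  0.7] w 0.4
```

Request:
servo_tool(linear=[[0.045, 0, 0], [0.045, 0, 0], [0.035, 0.005, 0], [0.03, 0.005, 0], [0.04, 0.025, 0], [0.035, 0.03, 0], [0.03, 0.04, 0], [0.015, 0.025, 0]], spin=[0, 0, 0, 0, 0, 0, 0, 0])

```text
time: 12.25
tool_pos: [564.3, -29.7, 44.5]
tcp_rot: [-3.141, -0.001, 1.762]
contact_force: [-3.2, 0.7, 1.7]
grip_width: 0.4
finger_force: 1.5
```

Request:
servo_tool(linear=[[0, 0.01, 0], [0, 0.01, 0], [0, 0.005, 0], [0, 0, 0], [0, 0, 0], [0, 0, 0], [0, 0, 0], [0, 0, 0]], spin=[0, 0, 0, 0, 0, 0, 0, 0])

```text
time: 13.25
tool_pos: [569.0, -29.8, 44.7]
tcp_rot: [3.141, 0.0, 1.761]
contact_force: [-2.2, 0.7, 1.6]
grip_width: 0.2
finger_force: 0.9
```

```bash
python3 -c "
from h import *
st()"
```

```text
t 13.25 tcp [569.  -29.8  44.7] box [   3.5 -136.4] rpy [180.    0.  100.9] F [-2.2  0.7  1.6] w 0.2
```

Contact is steady at 2–3 N, which is handle friction, so the stop isn't reached yet. I'll creep on.

Request:
servo_tool(linear=[[0, 0.005, 0], [0, 0.005, 0], [0, 0.005, 0], [0, 0, 0], [0, 0, 0], [0, 0, 0], [0, 0, 0], [0, 0, 0]], spin=[0, 0, 0, 0, 0, 0, 0, 0])

```text
time: 14.25
tool_pos: [572.0, -29.1, 44.7]
tcp_rot: [3.141, -0.0, 1.761]
contact_force: [-1.2, 1.8, 1.1]
grip_width: 0.3
finger_force: 1.0
```

```bash
python3 -c "
from h import *
st()"
```

```text
t 14.25 tcp [572.  -29.1  44.7] box [   6.5 -136.4] rpy [180.   -0.  100.9] F [-1.2  1.8  1.1] w 0.3
```

Request:
servo_tool(linear=[[0, 0.005, 0], [0, 0.005, 0], [0, 0.005, 0], [0, 0.005, 0], [0, 0, 0], [0, 0, 0], [0, 0, 0], [0, 0, 0]], spin=[0, 0, 0, 0, 0, 0, 0, 0])

```text
time: 15.25
tool_pos: [575.7, -28.4, 44.7]
tcp_rot: [-3.142, -0.0, 1.761]
contact_force: [-4.1, 2.6, 1.9]
grip_width: 0.3
finger_force: 1.9
```

```bash
python3 -c "
from h import *
st()
c=snap('wrist',5)
m=c['frame']; c2=snap('top',5); a=cv2.resize(c2['frame'][160:280,290:400],None,fx=3.5,fy=3.5,interpolation=2)
cv2.imwrite('pics/c5.png',np.hstack([cv2.resize(m,(390,420)),a]))"
```

```text
t 15.25 tcp [575.7 -28.4  44.7] box [  10.4 -136.3] rpy [-180.    -0.   100.9] F [-4.1  2.6  1.9] w 0.3
```

View pics/c5.png

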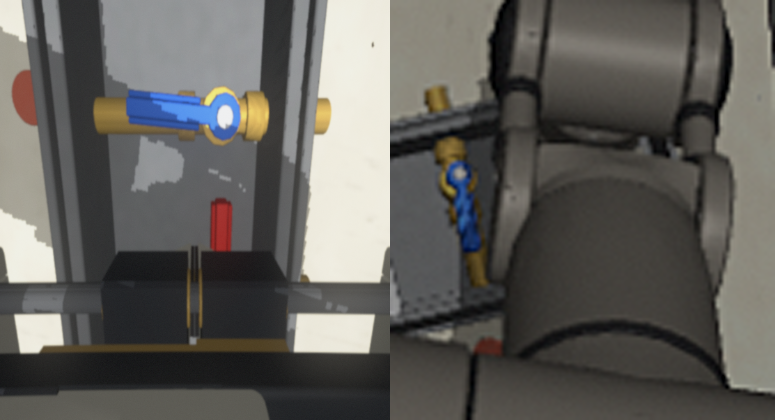

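The red handle now runs straight left (wrist columns 211–231, tip at row 199), with the tip's column level with the blue hub at 223, so it is near 90°. I'll push a little more to feel the stop.

Request:
servo_tool(linear=[[0, 0.005, 0], [0, 0.005, 0], [0, 0.005, 0], [0, 0, 0], [0, 0, 0], [0, 0, 0], [0, 0, 0], [0, 0, 0]], spin=[0, 0, 0, 0, 0, 0, 0, 0])

```text
time: 16.35
tool_pos: [576.1, -28.1, 44.5]
tcp_rot: [-3.136, -0.001, 1.762]
contact_force: [-12.0, -1.4, 8.6]
grip_width: 0.5
finger_force: 7.0
```

```bash
python3 -c "
from h import *
st()"
```

```text
t 16.35 tcp [576.1 -28.1  44.5] box [  10.8 -136.1] rpy [-1.797e+02 -1.000e-01  1.009e+02] F [-12.   -1.4   8.6] w 0.5
```

The stop is felt: 12 N and no more motion. I back straight off, lift, and look.

Request:
servo_tool(linear=[[0, -0.04, 0], [0, -0.05, 0], [0, 0, 0], [0, 0, -0.2], [0, 0, -0.25], [0, 0, -0.25], [0.1, -0.2, -0.1], [0.15, -0.2, 0]], spin=[0, 0, 0, 0, 0, 0, 0, 0])

```text
time: 17.35
tool_pos: [473.7, 2.4, 206.6]
tcp_rot: [3.136, 0.002, 1.76]
contact_force: [-0.1, -0.5, -0.8]
grip_width: 0.2
finger_force: 0.0
```

Request:
servo_tool(linear=[[0.25, -0.1, 0], [0.25, -0.1, 0], [0.25, -0.1, 0], [0.25, -0.1, 0], [0.25, -0.1, 0], [0.1, 0, 0], [0, 0, 0], [0, 0, 0]], spin=[0, 0, 0, 0, 0, 0, 0, 0])

```text
time: 18.35
tool_pos: [324.1, 248.4, 204.8]
tcp_rot: [3.141, 0.0, 1.761]
contact_force: [-0.0, 0.3, 0.2]
grip_width: 0.5
finger_force: 0.0
```

```bash
python3 -c "
from h import *
st()
c=snap('top',6); crop(c,180,160,210,120,3.8,'pics/t6.png')"
```

```text
t 18.35 tcp [324.1 248.4 204.8] box [-183.8  183.4] rpy [180.    0.  100.9] F [-0.   0.3  0.2] w 0.5
```

View pics/t6.png

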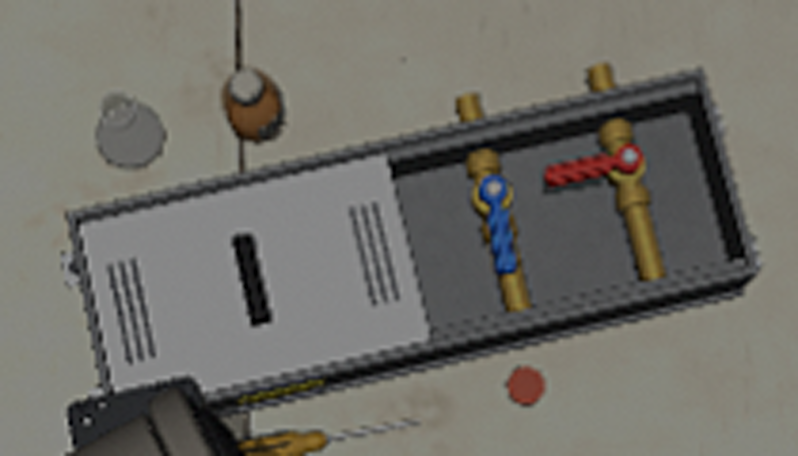

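The cover lies at the left stop and the blue handle and bystanders look unchanged. The red handle runs from its hub at (628,157) to (547,177), across its pipe. I check the numbers, then hand in.

```bash
python3 -c "
from h import *
c=load('top',6);b=np.load('box.npz');o,R=b['o'],b['R']
f=lambda P:(np.float64(P)+.5)/3.8-.5+[180,160]
g=lambda uv,z:((onz(c,f(uv),z)[:,:2]-o)@R)
h,t=g([(628,157),(547,177)],54);d=t-h
a=np.arctan2(d[1],-d[0]);print(h,t,'angle',a,'cover L/R edge',g([(78,225),(408,250)],69))
if abs(a-1.571)<.1: print(workorder.close_job())"
```

```text
[  26.90614515 -161.6928366 ] [  26.14007794 -102.95091929] angle 1.5577558301399375 cover L/R edge [[ 64.99907046 220.87431064]
 [ -4.56405748   4.16154942]]
the job is handed in; nothing more can be done
None
```

The job is handed in: the cover is open at its left stop, the red handle is shut at its stop (measured at about 1.56 rad, stop at 1.571), and the blue handle and the things round the box look unmoved in the last picture, though I checked those only by eye.

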